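Match a keyed hub to the test shaft

TASK

A keyed test shaft sticks out of the upright plate of the gauge, and three brass hubs stand in the lanes of the sliding tray in front of it. Find out where the key on that shaft sits (on top, left or right), slide the tray sideways until the hub whose keyway lines up with it faces the shaft, and push that hub along its lane fully home on the shaft, flush against the upright plate. Leave the other two hubs standing in their lanes and do not disturb the loupe, brush, pliers and tweezers.

Things in the scene. Friction and masses are not known exactly. Their poses are not given: they have to be found in the camera images.
- gauge: Gauge fixed to the bench: grey upright plate 90 mm wide, 12 mm thick, top 82 mm above the bench; the test shaft sticks out of it towards the robot. Two unused spare shafts, keyed on other sides, lie in a cradle behind it. Origin on the bench under the shaft's nose; x away from the robot, y left, z up. The shaft's root is 60 mm to +x of the origin.
- gauge_root (a point): Root of the test shaft: on its axis, in the plate's front face, 42 mm above the bench; axes as gauge. The steel shaft reaches 60 mm to -x, 27 mm thick, the last 8 mm tapered to 18. Its key, 10 mm wide, outer face 23 mm from the axis, runs from the plate to 46 mm out, on the top, left (+y) or right (-y): no pose tells which; look or feel. A hub fully home has its centre 32 mm to -x.
- lane_tray: Sliding aluminium tray, 156 mm (x) by 344 mm (y), floor 10 mm above the bench. Three lanes 67 mm wide along x, middles at y = -80, 0, 80 mm, open at both ends; walls 13 mm thick, tops 30 mm above the bench. Slides only along the gauge's y, friction about 2.5 N, and stays put. Origin on the bench under the middle lane, starts 22 to 58 mm left (+y) of the shaft; axes as gauge.
- tab_left (a point): Wooden finger tab at the left (+y) end of the tray, to pinch or push: 12 mm thick in y, 44 mm in x, from 10 to 60 mm above the bench. This point is its centre, 45 mm above the bench, 157 mm to +y of the middle of the tray's middle lane and 12 mm to -x of the tray's origin.
- tab_right (a point): The same tab at the right (-y) end of the tray, 314 mm from the left one; this point is 45 mm above the bench.
- hub_up_center (a point): Centre of the bore axis of the hub with the keyway at the top (12 o'clock), seen from the robot's side; 32 mm above its underside, 42 mm above the bench. x points to the gauge, y left, z up. It stands in any one of the tray's three lanes, its front (+x) face 8 to 16 mm short of the shaft's nose.
- hub_left_center (a point): Centre of the bore axis of the hub with the keyway at the left, +y (9 o'clock), seen from the robot's side; 32 mm above its underside, 42 mm above the bench. x points to the gauge, y left, z up. It stands in any one of the tray's three lanes, its front (+x) face 8 to 16 mm short of the shaft's nose.
- hub_right_center (a point): Centre of the bore axis of the hub with the keyway at the right, -y (3 o'clock), seen from the robot's side; 32 mm above its underside, 42 mm above the bench. x points to the gauge, y left, z up. It stands in any one of the tray's three lanes, its front (+x) face 8 to 16 mm short of the shaft's nose.
- hub_up: Loose brass hub, 0.28 to 0.56 kg: octagon 64 mm across, 64 mm long, on a foot 64 mm wide; bore along x, 32 mm across. Keyway 15 mm wide, to 26 mm from the axis, along the bore, at the top; over it, outside, two dark set screws, 13 mm wide, 6 mm proud. Its foot ends in a raised toe 18 mm behind (-x of) the bore's rear face, 24 mm tall: the place to push. Origin under the bore centre.
- hub_left: Loose brass hub, 0.28 to 0.56 kg: octagon 64 mm across, 64 mm long, on a foot 64 mm wide; bore along x, 32 mm across. Keyway 15 mm wide, to 26 mm from the axis, along the bore, on the left (+y); over it, outside, two dark set screws, 13 mm wide, 6 mm proud. Its foot ends in a raised toe 18 mm behind (-x of) the bore's rear face, 24 mm tall: the place to push. Origin under the bore centre.
- hub_right: Loose brass hub, 0.28 to 0.56 kg: octagon 64 mm across, 64 mm long, on a foot 64 mm wide; bore along x, 32 mm across. Keyway 15 mm wide, to 26 mm from the axis, along the bore, on the right (-y); over it, outside, two dark set screws, 13 mm wide, 6 mm proud. Its foot ends in a raised toe 18 mm behind (-x of) the bore's rear face, 24 mm tall: the place to push. Origin under the bore centre.
- loupe: Loose bystander: black eye loupe, 30 mm wide and 31 mm tall, left of the gauge; origin under its centre.
- brass_brush: Loose bystander: wooden scratch brush, 170 mm long, lying right of the gauge at the back; origin under its centre.
- flat_pliers: Loose bystander: flat-nose pliers, 126 mm long, far right; origin under their centre.
- tweezers: Loose bystander: steel tweezers, 120 mm long, far right; origin under their centre.

How it is judged:
At the end, for the whole second after the job is handed in: One hub (only the matching one can) is home on the test shaft: front face within 3.5 mm of the upright plate, bore axis within 5 mm sideways of the shaft's, at rest. All three hubs stand upright (within 0.1 rad) on the tray floor, in lanes, not past the lane ends (((x of hub_up_center in the frame of gauge_root above -0.0355 m and y of hub_up_center in the frame of gauge_root between -0.005 and 0.005 m and linear speed of hub_up below 0.01 m/s) or (x of hub_left_center in the frame of gauge_root above -0.0355 m and y of hub_left_center in the frame of gauge_root between -0.005 and 0.005 m and linear speed of hub_left below 0.01 m/s) or (x of hub_right_center in the frame of gauge_root above -0.0355 m and y of hub_right_center in the frame of gauge_root between -0.005 and 0.005 m and linear speed of hub_right below 0.01 m/s)) and angle between each of hub_up_center, hub_left_center, hub_right_center's own z axis and vertical below 0.1 rad and height (world z) of hub_up_center between 0.036 and 0.048 m and x of hub_up_center in the frame of tab_left between -0.09 and 0.05 m and y of each of hub_up_center, hub_left_center, hub_right_center in the frame of tab_left below -0.065 m and y of each of hub_up_center, hub_left_center, hub_right_center in the frame of tab_right above 0.065 m and height (world z) of hub_left_center between 0.036 and 0.048 m and x of hub_left_center in the frame of tab_left between -0.09 and 0.05 m and height (world z) of hub_right_center between 0.036 and 0.048 m and x of hub_right_center in the frame of tab_left between -0.09 and 0.05 m); the robot touches nothing.
It fails at once if a bystander (loupe, brush, pliers or tweezers) is moved by more than 30 mm (distance of any of loupe, brass_brush, flat_pliers, tweezers from where it was at the start of the episode above 0.03 m).
It also fails if it takes over 56 s, if anything falls off the work surface, if the arm or the gripper's body presses on something with over 40 N, if the wrist force passes 120 N, or if a joint passes its speed limit or range.

ROBOT

A 6-joint arm with a two-finger parallel gripper is mounted at the origin on a cart in front of the work surface, level with it; the furniture and walls round the work are solid. World frame = base frame: x ahead of the robot, y to its left, z up, the work surface at z = 0. Lengths are in m, angles in rad, forces in N, time in s.
With the tool pointing down it reaches from about 0.35 to 0.975 m from the base axis. Payload 4.9 kg.
Tool frame: the origin (TCP) lies at the very end of the fingers, on their centre line; the grasp point (between the pads) lies 19 mm behind it; z points along the fingers, y is the line along which they close (so a half turn about z gives the same grasp; the last joint's range is limited). The gripper opens to 85 mm and grips with 20 to 120 N. Pads are 22 mm wide; open, the fingers measure 114 mm over their backs; the gripper's body (76 mm by 85 mm) begins 54 mm behind the grasp point. The pads swing forward as they close: fully open they stand 13 mm farther back than shut.
Start: joints at [1.073, 0.053, 1.613, -0, 1.476, -0.119], TCP at [0.231, 0.581, 0.231] pointing down, gripper open.
Joint ranges: [-3.01, 3.01], [-1.01, 2.22], [0.06, 2.58], [-1.02, 4.17], [0.09, 2.62], [-3.14, 3.14]. Speed limits (rad/s): [2.57, 2.57, 3.14, 3.14, 3.14, 3.14].

INTERFACE

Orientations are given as a rotation vector (axis times angle).
In Python, from station import ctrl, imaging gives the robot as it stands.
- The arm moves only by the tool play_rows, never from a script. Its argument "series" is a list of rows, each a list of 3 entries, a list of its own where there are three numbers: the opening, from 0 (shut) to 1 (fully open), then the shift along the tool's x, y, z each as a share of 0.05 m, from -1 to 1, then the turn, a rotation vector about the tool's x, y, z each as a share of 8 degrees, from -1 to 1. In form: [[grip, [dx, dy, dz], [ax, ay, az]], ...]. A call has 1 to 8 rows; each row shifts and turns the commanded pose from where the row before left it, along the tool's axes as they then stand; what a row does not reach is not made up. A row lasts 1/8 s, in which the tool goes at most 62.5 mm and 10.7 degrees, less where a joint would pass 70% of its speed; a pose out of reach is approached as far as the arm can. A call with a number of a shift or a turn outside -1 to 1 is refused whole. A call with a gripper value outside its range is refused whole. The fingers move at their own pace and stop on an object; "force" is the grip in N (left out, the last holds). Time passes only in rows, so rows that do not move let the fingers close. It gives the time, the measured TCP pose, the force, the opening and the grip force at its end, in the units of the state.
- ctrl.get_obs(): the state, without advancing time (a new reading comes with each control period).
- imaging.get_image(name): name is "scene" or "top"; returns a dict with "color" (420x560x3 uint8, blue, green, red), "fx", "fy", "cx", "cy" (pixels), "D" ([k1, k2, p1, p2, k3] as OpenCV has them; the pictures are not rectified), "extrinsics" (4x4, takes a point from world to camera coordinates). Camera axes: x right, y down, z forward; pixel columns grow to the right and rows downward; lengths in m; the calibration is good to about 2 mm. A picture is of the moment at which its call begins. There is no depth.
- ctrl.finish_job(): hands the job in; it is judged then, once.
The state is a dict: "t": time; "q": joint angles; "dq": joint speeds; "effort": joint torques, N m; "tool_pos": TCP position; "tool_rot": TCP orientation; "contact_force": force on the tool from outside, world axes, zero at the start; "wrist_torque": the same for the moment, N m; "opening": finger opening in m; "grip_force": force on a finger pad.
Only numpy, scipy, OpenCV 4.12 (cv2) and the standard library are available. Lean on these libraries where they do the work, as an engineer would, in place of code of your own. Each camera call takes 0.05 s, during which the arm holds its last target. There are 200 camera calls.

## Working session

There is one attempt and no reset: what is moved stays moved. The work goes in short steps, Python scripts to look and compute and a tool call to move; the robot and the scene stay as the last step left them, time stands still between calls to the robot, and variables do not carry over. Pictures are saved under pics/ and viewed, at most 10 in all, crops included, and the job is handed in when it is done.

Besides the shell and the picture viewer there is one more tool, called by a JSON object that holds its "fn" and its "kwargs". play_rows: Moves the arm, as the interface text tells. Shift numbers are shares of 0.05 m and turn numbers shares of 8 degrees, none past 1 either way. Its arguments: {"type":"object","properties":{"series":{"type":"array"},"force":{"type":"number"}},"required":["series"]}

```bash
mkdir -p pics; cat > h.py <<'E'
import numpy as np, cv2
from station import ctrl, imaging
def cam(n):
    im=imaging.get_image(n); K=np.array([[im['fx'],0,im['cx']],[0,im['fy'],im['cy']],[0,0,1.]])
    return im['color'],K,np.array(im['D'],float),np.array(im['extrinsics'],float)
def ray(px,z,K,D,E):
    u=cv2.undistortPoints(np.array(px,float).reshape(-1,1,2),K,D).reshape(-1,2)
    d=np.c_[u,np.ones(len(u))]@E[:3,:3]; c=-E[:3,:3].T@E[:3,3]
    return c+d*((z-c[2])/d[:,2])[:,None]
def proj(P,K,D,E):
    return cv2.projectPoints(np.array(P,float).reshape(-1,1,3),cv2.Rodrigues(E[:3,:3])[0],E[:3,3],K,D)[0].reshape(-1,2)
E
python3 - <<'E'
from h import *
for n in('scene','top'):
    c,K,D,E=cam(n); cv2.imwrite(f'pics/{n}0.png',c); print(n,K[0,0],-E[:3,:3].T@E[:3,3],E[2,:3])
o=ctrl.get_obs(); print(o['t'],o['tool_pos'],o['tool_rot'],o['opening'])
E
```

```text
scene 464.05495302458223 [-0.01657478 -0.76470201  0.59001868] [ 0.60945698  0.62489876 -0.48791775]
top 499.5588385267397 [ 0.41113377 -0.09591219  1.37849985] [ 0.14690987 -0.00144578 -0.98914883]
0.1 [0.23085811 0.58020157 0.23019584] [-5.91342986e-01 -3.08487247e+00  2.71743422e-03] 0.0857159113622223
```

View pics/scene0.png

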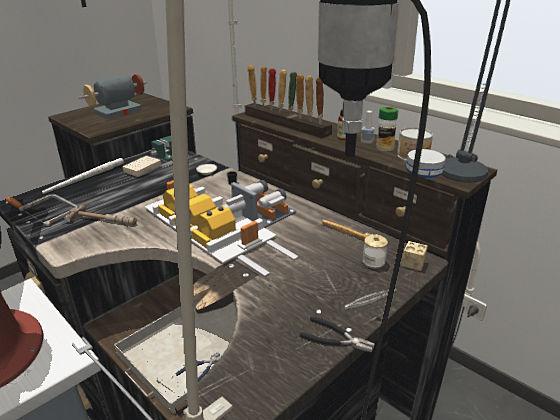

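View pics/top0.png

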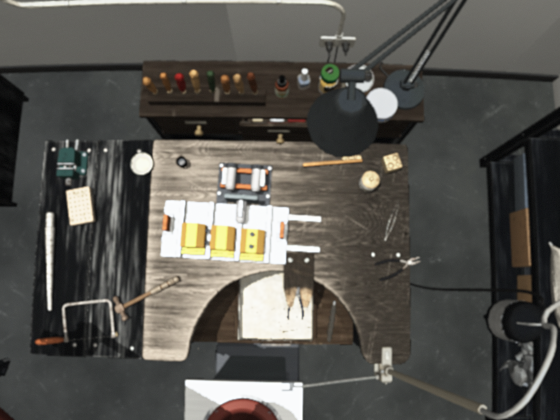

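The scene view shows the tray with yellow hubs near (200,210) and the gauge near (262,195). The top view shows the tray at (165–290, 200–262) and the shaft at (241,210). I'll enlarge both.

```bash
python3 - <<'E'
import cv2,numpy as np
a=cv2.imread('pics/scene0.png')[165:285,140:305]; b=cv2.imread('pics/top0.png')[150:275,150:330]
a=cv2.resize(a,None,fx=4.8,fy=4.8,interpolation=cv2.INTER_CUBIC)
b=cv2.resize(b,None,fx=4.4,fy=4.4,interpolation=cv2.INTER_CUBIC)
cv2.imwrite('pics/s1.png',a);cv2.imwrite('pics/t1.png',b)
E
```

```text
(no output)
```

View pics/s1.png

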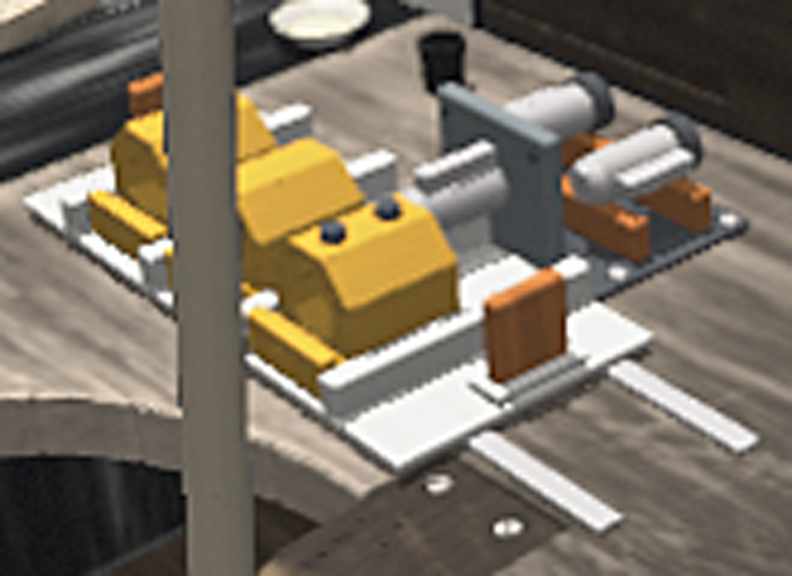

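View pics/t1.png

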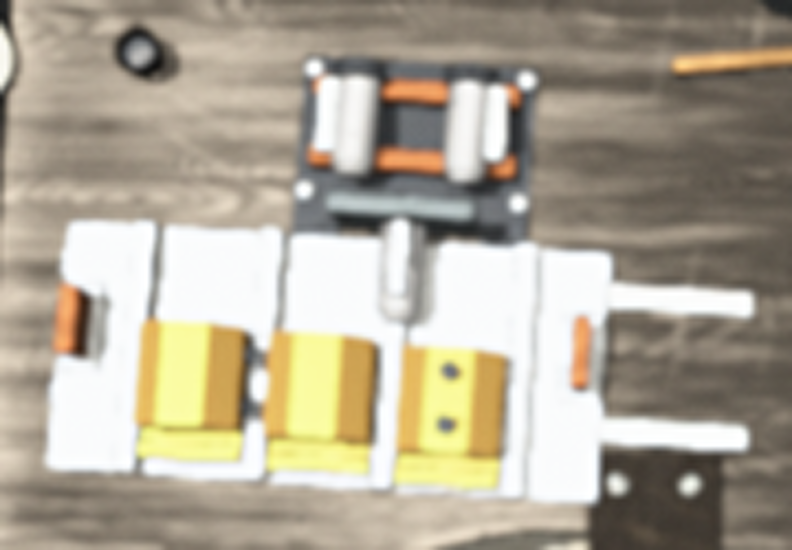

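The scene view shows the test shaft's key as a bar on top, at crop (455,165). The two spares are keyed left and right, which agrees with that. The hub with its screws on top stands in the right lane (screws at crop (450,370) and (447,425) in the top view). So hub_up is the matching hub, and the tray must go left. Next I'll measure the layout.

```bash
cat > m.py <<'E'
from h import *
def cents(n):
    c,K,D,E=cam(n); h=cv2.cvtColor(c,cv2.COLOR_BGR2HSV)
    return c,h,K,D,E
def blobs(m,mn=6):
    k,l,s,ce=cv2.connectedComponentsWithStats(m.astype(np.uint8))
    return [(tuple(ce[i].round(1)),s[i].tolist()) for i in range(1,k) if s[i][4]>=mn]
E
python3 - <<'E'
from m import *
c,h,K,D,E=cents('top')
f=lambda pts,z:ray([((x+.5)/4.4-.5+150,(y+.5)/4.4-.5+150) for x,y in pts],z,K,D,E).round(4)
print('tabs L(4 corners out/in far,near)',f([(59,285),(82,287),(54,350),(78,354)],.06).tolist())
print('tab R',f([(575,317),(592,319),(571,387),(588,389)],.06).tolist())
print('plate top L,R front',f([(327,217),(473,221)],.082).tolist(), 'back',f([(330,195),(474,197)],.082).tolist())
print('screws',f([(450,370),(447,425)],.080).tolist())
print('key far/near',f([(402,222),(397,290)],.065).tolist(),'nose',f([(397,318)],.042).tolist())
print('tray corners',f([(72,222),(612,253),(48,468),(598,500)],.01).tolist())
print('toe upL,upR',f([(397,483),(500,487)],.034).tolist())
hsv=h[150:275,150:330]
org=(h[...,0]>5)&(h[...,0]<14)&(h[...,1]>150); org[:150]=0;org[275:]=0;org[:,:150]=0;org[:,330:]=0
print(blobs(org))
s=ctrl.get_obs(); R=cv2.Rodrigues(np.array(s['tool_rot']))[0]; print(R.round(3))
E
```

```text
tabs L(4 corners out/in far,near) [[0.5924, 0.2213, 0.06], [0.5914, 0.2071, 0.06], [0.5524, 0.2223, 0.06], [0.5503, 0.2074, 0.06]]
tab R [[0.5788, -0.0938, 0.06], [0.5778, -0.1041, 0.06], [0.5363, -0.0922, 0.06], [0.5353, -0.1024, 0.06]]
plate top L,R front [[0.6336, 0.0559, 0.082], [0.6328, -0.0317, 0.082]] back [[0.647, 0.0546, 0.082], [0.6474, -0.0319, 0.082]]
screws [[0.5432, -0.0202, 0.08], [0.5104, -0.0193, 0.08]]
key far/near [[0.6343, 0.0122, 0.065], [0.5926, 0.014, 0.065]] nose [[0.5784, 0.0154, 0.042]]
tray corners [[0.6398, 0.2272, 0.01], [0.6263, -0.1163, 0.01], [0.4834, 0.2345, 0.01], [0.4709, -0.1101, 0.01]]
toe upL,upR [[0.4779, 0.013, 0.034], [0.4767, -0.0499, 0.034]]
[((np.float64(242.2), np.float64(171.2)), [237, 169, 14, 5, 32]), ((np.float64(241.4), np.float64(187.2)), [236, 184, 14, 5, 32]), ((np.float64(264.1), np.float64(188.1)), [261, 186, 6, 4, 14]), ((np.float64(166.6), np.float64(222.8)), [165, 216, 4, 14, 42])]
[[-0.929  0.37  -0.001]
 [ 0.37   0.929 -0.001]
 [ 0.    -0.002 -1.   ]]
```

```bash
cat > plan.py <<'E'
import sys; from h import *
def plan(x,y,z,n,yaw=-2.3):
    s=ctrl.get_obs(); R=cv2.Rodrigues(np.array(s['tool_rot']))[0]
    w=R.T@(np.array([x,y,z])-s['tool_pos']); 
    g=np.radians(yaw); T=np.array([[-np.cos(g),-np.sin(g),0],[-np.sin(g),np.cos(g),0],[0,0,-1]]).T
    T=np.array([[-np.cos(g),-np.sin(g),0],[-np.sin(g),np.cos(g),0],[0,0,-1]])
    a=np.degrees(cv2.Rodrigues(R.T@T)[0].ravel())
    print('t',round(s['t'],2),'tcp',np.round(s['tool_pos'],4),'F',np.round(s['contact_force'],1),'open',round(s['opening'],4))
    print('shift/row',(w/.05/n).round(3),'turn shares total',(a/8).round(3))
if __name__=='__main__': plan(*map(float,sys.argv[1:]))
E
python3 plan.py .557 -.098 .15 16
```

```text
t 0.15 tcp [0.2309 0.5803 0.2303] F [ 0.7 -0.1 -0. ] open 0.0856
shift/row [-0.692 -0.637  0.101] turn shares total [-0.011 -0.003 -2.426]
```

{"fn": "play_rows", "kwargs": {"series": [[0.5, [-0.69, -0.64, 0.05], [0, 0, 0]], [0.5, [-0.69, -0.64, 0.05], [0, 0, 0]], [0.5, [-0.69, -0.64, 0.05], [0, 0, 0]], [0.5, [-0.69, -0.64, 0.05], [0, 0, 0]], [0.5, [-0.69, -0.64, 0.05], [0, 0, 0]], [0.5, [-0.69, -0.64, 0.05], [0, 0, 0]], [0.5, [-0.69, -0.64, 0.05], [0, 0, 0]], [0.5, [-0.69, -0.64, 0.05], [0, 0, 0]]]}}

```text
t: 1.15
tool_pos: [0.3931, 0.2393, 0.211]
tool_rot: [-0.591, -3.085, 0.0]
contact_force: [-0.2, 0.5, 0.5]
opening: 0.0427
grip_force: 0.0
```

{"fn": "play_rows", "kwargs": {"series": [[0.5, [-0.69, -0.64, 0.05], [0, 0, 0]], [0.5, [-0.69, -0.64, 0.05], [0, 0, 0]], [0.5, [-0.69, -0.64, 0.05], [0, 0, 0]], [0.5, [-0.69, -0.64, 0.05], [0, 0, 0]], [0.5, [-0.69, -0.64, 0.05], [0, 0, 0]], [0.5, [0, 0, 0], [0, 0, -0.8]], [0.5, [0, 0, 0], [0, 0, -0.8]], [0.5, [0, 0, 0], [0, 0, -0.8]]]}}

```text
t: 2.15
tool_pos: [0.4938, 0.0281, 0.1984]
tool_rot: [-0.064, -3.14, -0.0]
contact_force: [-0.4, 0.2, -0.9]
opening: 0.0425
grip_force: 0.0
```

```bash
python3 plan.py .557 -.098 .09 6
```

```text
t 2.15 tcp [0.4938 0.0281 0.1984] F [-0.4  0.2 -0.9] open 0.0425
shift/row [-0.228 -0.411  0.361] turn shares total [ 0.001 -0.006 -0.003]
```

{"fn": "play_rows", "kwargs": {"series": [[0.5, [-0.23, -0.41, 0.36], [0, 0, 0]], [0.5, [-0.23, -0.41, 0.36], [0, 0, 0]], [0.5, [-0.23, -0.41, 0.36], [0, 0, 0]], [0.5, [-0.23, -0.41, 0.36], [0, 0, 0]], [0.5, [-0.23, -0.41, 0.36], [0, 0, 0]], [0.5, [-0.23, -0.41, 0.36], [0, 0, 0]]]}}

```text
t: 2.9
tool_pos: [0.5576, -0.0982, 0.0899]
tool_rot: [-0.069, -3.14, -0.0]
contact_force: [0.3, 0.3, 0.2]
opening: 0.0428
grip_force: 0.0
```

{"fn": "play_rows", "kwargs": {"series": [[0.5, [0, 0, 0.27], [0, 0, 0]], [0.5, [0, 0, 0.27], [0, 0, 0]], [0.5, [0, 0, 0.27], [0, 0, 0]], [0.5, [0, 0, 0.24], [0, 0, 0]], [0.5, [0, 0, 0], [0, 0, 0]]]}}

```text
t: 3.52
tool_pos: [0.5565, -0.097, 0.037]
tool_rot: [-0.068, -3.139, -0.001]
contact_force: [0.1, 0.4, -0.4]
opening: 0.0426
grip_force: 0.0
```

```bash
python3 plan.py .557 -.098 .036 1; python3 - <<'E'
from h import *
c,K,D,E=cam('scene'); cv2.imwrite('pics/s2.png',cv2.resize(c[150:285,130:315],None,fx=4.2,fy=4.2,interpolation=cv2.INTER_CUBIC))
E
```

```text
t 3.52 tcp [ 0.5565 -0.097   0.037 ] F [ 0.1  0.4 -0.4] open 0.0426
shift/row [-0.01 -0.02  0.02] turn shares total [ 0.005 -0.017 -0.022]
```

View pics/s2.png

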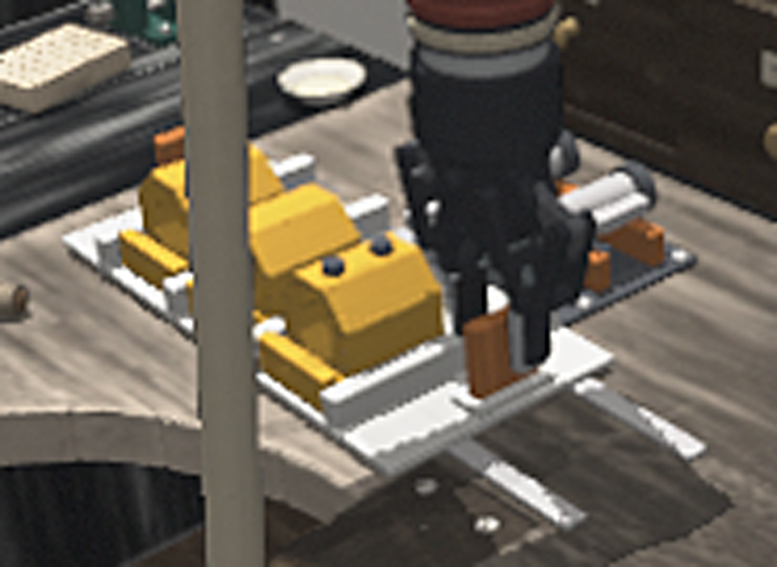

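The picture shows the fingers straddling the right tab, at about crop (470–545, 350). I'll pinch it and slide the tray 36.5 mm left.

{"fn": "play_rows", "kwargs": {"force": 40, "series": [[0, [0, 0, 0], [0, 0, 0]], [0, [0, 0, 0], [0, 0, 0]], [0, [0, 0, 0], [0, 0, 0]], [0, [0, 0, 0], [0, 0, 0]]]}}

```text
t: 4.08
tool_pos: [0.5581, -0.0974, 0.0392]
tool_rot: [0.069, 3.14, 0.0]
contact_force: [-1.1, 2.4, 5.9]
opening: 0.0114
grip_force: 41.1
```

{"fn": "play_rows", "kwargs": {"series": [[0, [0, 0.1, 0], [0, 0, 0]], [0, [0, 0.11, 0], [0, 0, 0]], [0, [0, 0.12, 0], [0, 0, 0]], [0, [0, 0.12, 0], [0, 0, 0]], [0, [0, 0.12, 0], [0, 0, 0]], [0, [0, 0.1, 0], [0, 0, 0]], [0, [0, 0.06, 0], [0, 0, 0]], [0, [0, 0, 0], [0, 0, 0]]]}}

```text
t: 5.08
tool_pos: [0.5598, -0.0615, 0.0392]
tool_rot: [0.068, 3.14, -0.002]
contact_force: [-0.7, 0.0, 7.0]
opening: 0.0112
grip_force: 41.2
```

```bash
python3 - <<'E'
from h import *
s=ctrl.get_obs();print(s['t'],s['tool_pos'],s['contact_force'],s['opening'])
c,K,D,E=cam('top'); cv2.imwrite('pics/t3.png',cv2.resize(c[165:270,165:295],None,fx=5.6,fy=5.6,interpolation=cv2.INTER_CUBIC)); cv2.imwrite('pics/t3raw.png',c)
E
```

```text
5.075 [ 0.55975617 -0.06150738  0.03923139] [-0.73506839  0.02908528  6.97835211] 0.01115564795934614
```

View pics/t3.png

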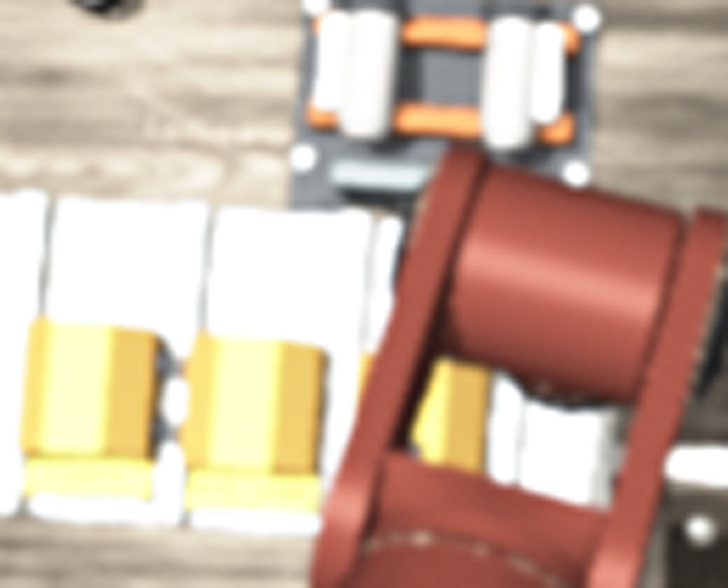

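{"fn": "play_rows", "kwargs": {"series": [[0.5, [0, 0, 0], [0, 0, 0]], [0.5, [0, 0, 0], [0, 0, 0]], [0.5, [0, 0, 0], [0, 0, 0]], [0.5, [0, 0, -0.5], [0, 0, 0]], [0.5, [0, 0, -0.8], [0, 0, 0]], [0.5, [0, 0, -1], [0, 0, 0]], [0.5, [0, 0, -0.4], [0, 0, 0]]]}}

```text
t: 6.0
tool_pos: [0.5607, -0.0615, 0.1769]
tool_rot: [0.069, 3.136, -0.002]
contact_force: [0.4, -0.3, -0.3]
opening: 0.0427
grip_force: 0.0
```

```bash
python3 plan.py .42 .021 .16 4
```

```text
t 6.0 tcp [ 0.5607 -0.0615  0.1769] F [ 0.4 -0.3 -0.3] open 0.0427
shift/row [0.722 0.382 0.08 ] turn shares total [-0.008  0.038 -0.026]
```

{"fn": "play_rows", "kwargs": {"series": [[0, [0.72, 0.38, 0.08], [0, 0, 0]], [0, [0.72, 0.38, 0.08], [0, 0, 0]], [0, [0.72, 0.38, 0.08], [0, 0, 0]], [0, [0.72, 0.38, 0.08], [0, 0, 0]], [0, [0, 0, 0], [0, 0, 0]]]}}

```text
t: 6.62
tool_pos: [0.4161, 0.0222, 0.1551]
tool_rot: [-0.066, -3.138, -0.001]
contact_force: [0.1, -0.3, 0.1]
opening: 0.0
grip_force: 0.0
```

```bash
python3 - <<'E'
from h import *
s=ctrl.get_obs();print(s['t'],s['tool_pos'],s['opening'])
c,K,D,E=cam('top'); a=c[165:270,165:295]; s,_,_,_=cam('scene'); b=s[165:285,180:300]
a=cv2.resize(a,None,fx=5.6,fy=5.6,interpolation=cv2.INTER_CUBIC)
cv2.imwrite('pics/t4.png',a)
cv2.imwrite('pics/s4raw.png',s)
E
```

```text
6.625 [0.4160889  0.02216009 0.15511705] 4.616763791091942e-06
```

View pics/t4.png

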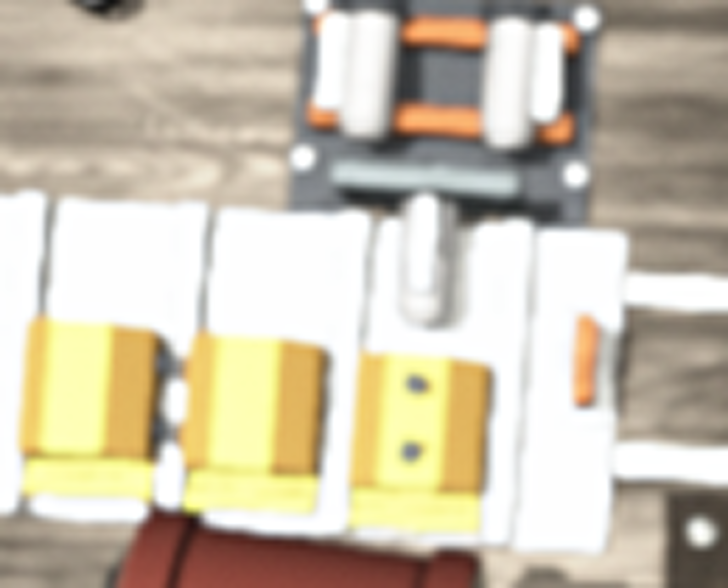

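The hub's screws are at crop (416,384) and (410,452). The shaft nose is at (427,322) and the key runs from (427,200) to (424,290). Now I'll check the sideways offset.

```bash
python3 - <<'E'
from h import *
c,K,D,E=cam('top')
f=lambda pts,z:ray([((x+.5)/5.6-.5+165,(y+.5)/5.6-.5+165) for x,y in pts],z,K,D,E)
# dark screw centroids
g=cv2.cvtColor(c,cv2.COLOR_BGR2HSV); m=np.zeros(g.shape[:2],bool); 
sub=g[229:252,232:246]; w=np.clip(150-sub[...,2].astype(float),0,None)
yy,xx=np.mgrid[229:252,232:246]
for a in (yy<240,yy>=240): print('screw px',(xx*w*a).sum()/(w*a).sum(),(yy*w*a).sum()/(w*a).sum()); print(ray([((xx*w*a).sum()/(w*a).sum(),(yy*w*a).sum()/(w*a).sum())],.08,K,D,E).round(4))
ax=np.array([np.cos(np.radians(-2.3)),np.sin(np.radians(-2.3))]);n=np.array([-ax[1],ax[0]])
for k,p,z in(('scr',[(416,384),(410,452)],.08),('hubtop edges',[(387,360),(447,362),(377,488),(440,490)],.074),('nose',[(427,322)],.042),('key edges far',[(414,200),(438,200)],.065),('key edges near',[(407,290),(435,290)],.065),('keymid',[(426,245)],.065),('plate',[(332,190),(518,194)],.082),('toe',[(348,525),(478,531)],.034)):
    P=f(p,z); print(k,P[:,:2].round(4).tolist(),'lateral',(P[:,:2]@n).round(4))
# bright key profile
for r in (203,206,209,212,215): print(r,c[r,236:250,1].tolist())
E
```

```text
screw px 239.0 233.0
[[0.5444 0.0135 0.08  ]]
screw px 238.15384615384616 245.15384615384616
[[0.5125 0.0148 0.08  ]]
scr [[0.5439, 0.0138], [0.5121, 0.0157]] lateral [0.0357 0.0362]
hubtop edges [[0.5556, 0.0283], [0.5552, 0.0001], [0.4954, 0.0311], [0.4951, 0.0017]] lateral [0.0506 0.0224 0.051  0.0215]
nose [[0.5779, 0.0126]] lateral [0.0358]
key edges far [[0.6335, 0.0188], [0.6337, 0.0073]] lateral [0.0442 0.0327]
key edges near [[0.5902, 0.0207], [0.5904, 0.0074]] lateral [0.0444 0.0311]
keymid [[0.6119, 0.0124]] lateral [0.0369]
plate [[0.6347, 0.0561], [0.6344, -0.0316]] lateral [ 0.0816 -0.0061]
toe [[0.4799, 0.0484], [0.4783, -0.0141]] lateral [0.0677 0.0051]
203 [167, 200, 235, 252, 255, 255, 249, 192, 165, 159, 121, 77, 61, 61]
206 [243, 233, 246, 254, 255, 255, 249, 194, 161, 160, 158, 171, 185, 211]
209 [241, 238, 251, 254, 255, 253, 229, 172, 153, 155, 166, 193, 218, 241]
212 [234, 232, 249, 255, 255, 249, 223, 202, 179, 164, 182, 205, 230, 250]
215 [233, 230, 247, 255, 255, 245, 211, 191, 170, 161, 188, 209, 231, 250]
```

```bash
python3 plan.py .44 .0189 .026 5
```

```text
t 6.78 tcp [0.419  0.0208 0.1572] F [-0.1 -0.6  0. ] open 0.0006
shift/row [-0.084 -0.004  0.525] turn shares total [-0.001  0.001 -0.027]
```

{"fn": "play_rows", "kwargs": {"series": [[0, [-0.08, 0, 0.52], [0, 0, 0]], [0, [-0.08, 0, 0.52], [0, 0, 0]], [0, [-0.08, 0, 0.52], [0, 0, 0]], [0, [-0.08, 0, 0.52], [0, 0, 0]], [0, [-0.08, 0, 0.52], [0, 0, 0]], [0, [0, 0, 0], [0, 0, 0]]]}}

```text
t: 7.52
tool_pos: [0.4375, 0.0199, 0.0252]
tool_rot: [-0.07, -3.135, -0.001]
contact_force: [0.0, -0.2, 0.6]
opening: -0.0001
grip_force: 0.0
```

{"fn": "play_rows", "kwargs": {"series": [[0, [-0.1, 0, 0], [0, 0, 0]], [0, [-0.1, 0, 0], [0, 0, 0]], [0, [-0.1, 0, 0], [0, 0, 0]], [0, [-0.1, 0, 0], [0, 0, 0]], [0, [-0.1, 0, 0], [0, 0, 0]], [0, [-0.1, 0, 0], [0, 0, 0]], [0, [-0.1, 0, 0], [0, 0, 0]]]}}

```text
t: 8.4
tool_pos: [0.473, 0.0188, 0.0271]
tool_rot: [-0.068, -3.138, -0.0]
contact_force: [-3.5, -0.2, 3.7]
opening: -0.0005
grip_force: 1.7
```

{"fn": "play_rows", "kwargs": {"series": [[0, [-0.08, 0, 0], [0, 0, 0]], [0, [-0.08, 0, 0], [0, 0, 0]], [0, [-0.08, 0, 0], [0, 0, 0]], [0, [-0.08, 0, 0], [0, 0, 0]], [0, [-0.08, 0, 0], [0, 0, 0]], [0, [-0.08, 0, 0], [0, 0, 0]]]}}

```text
t: 9.15
tool_pos: [0.4977, 0.0176, 0.0272]
tool_rot: [-0.069, -3.141, -0.0]
contact_force: [-1.5, 0.8, -0.9]
opening: 0.0003
grip_force: 0.7
```

{"fn": "play_rows", "kwargs": {"series": [[0, [-0.08, 0, 0], [0, 0, 0]], [0, [-0.08, 0, 0], [0, 0, 0]], [0, [-0.08, 0, 0], [0, 0, 0]]]}}

```text
t: 9.52
tool_pos: [0.5098, 0.0171, 0.0273]
tool_rot: [0.069, 3.141, 0.0]
contact_force: [-1.5, -0.5, -1.4]
opening: -0.0002
grip_force: 0.7
```

{"fn": "play_rows", "kwargs": {"series": [[0, [-0.08, 0, 0], [0, 0, 0]], [0, [-0.08, 0, 0], [0, 0, 0]], [0, [-0.08, 0, 0], [0, 0, 0]], [0, [-0.08, 0, 0], [0, 0, 0]], [0, [-0.08, 0, 0], [0, 0, 0]]]}}

```text
t: 10.15
tool_pos: [0.5298, 0.0163, 0.0273]
tool_rot: [-0.069, -3.141, 0.0]
contact_force: [-2.4, -0.1, -1.7]
opening: -0.0002
grip_force: 0.8
```

{"fn": "play_rows", "kwargs": {"series": [[0, [-0.05, 0, 0], [0, 0, 0]], [0, [-0.05, 0, 0], [0, 0, 0]], [0, [-0.05, 0, 0], [0, 0, 0]]]}}

```text
t: 10.52
tool_pos: [0.5371, 0.0159, 0.0274]
tool_rot: [-0.069, -3.141, 0.0]
contact_force: [-2.5, 0.4, 0.6]
opening: -0.0005
grip_force: 1.0
```

{"fn": "play_rows", "kwargs": {"series": [[0, [-0.04, 0, 0], [0, 0, 0]], [0, [-0.04, 0, 0], [0, 0, 0]], [0, [-0.04, 0, 0], [0, 0, 0]]]}}

```text
t: 10.9
tool_pos: [0.5431, 0.0157, 0.0273]
tool_rot: [-0.069, -3.141, -0.0]
contact_force: [-2.0, -0.1, -0.4]
opening: 0.0002
grip_force: 1.1
```

{"fn": "play_rows", "kwargs": {"series": [[0, [-0.03, 0, 0], [0, 0, 0]], [0, [-0.03, 0, 0], [0, 0, 0]]]}}

```text
t: 11.15
tool_pos: [0.5433, 0.0157, 0.0272]
tool_rot: [-0.068, -3.133, -0.0]
contact_force: [-14.9, -0.5, 12.1]
opening: -0.0001
grip_force: 7.5
```

The force jumped at the expected home position, so I'll back off and check.

{"fn": "play_rows", "kwargs": {"series": [[0, [0.2, 0, 0], [0, 0, 0]], [0, [0.6, 0, 0], [0, 0, 0]], [0, [0.8, 0, 0], [0, 0, 0]], [0, [0.8, 0, -0.3], [0, 0, 0]], [0, [0.3, 0, -0.8], [0, 0, 0]], [0, [0, 0, -0.8], [0, 0, 0]], [0, [0, 0, 0], [0, 0, 0]]]}}

```text
t: 12.02
tool_pos: [0.4143, 0.021, 0.1268]
tool_rot: [0.068, 3.13, -0.002]
contact_force: [-1.2, -0.4, -0.8]
opening: -0.0001
grip_force: 0.0
```

```bash
python3 - <<'E'
from h import *
s=ctrl.get_obs();print(s['t'],s['tool_pos'],s['contact_force'])
c,K,D,E=cam('top'); a=cv2.resize(c[165:270,165:295],None,fx=4,fy=4,interpolation=cv2.INTER_CUBIC)
s,_,_,_=cam('scene'); b=cv2.resize(s[165:270,210:280],None,fx=4,fy=4,interpolation=cv2.INTER_CUBIC)
cv2.imwrite('pics/f5.png',np.hstack([a,b]))
E
```

```text
12.025 [0.41431606 0.02101434 0.12682053] [-1.24388607 -0.36357322 -0.78098919]
```

View pics/f5.png

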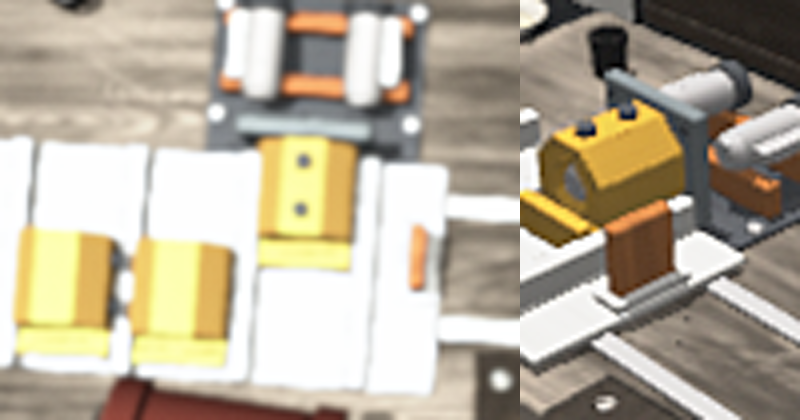

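The hub sits flush against the plate, with no gap at (305,137), its screws on top and the shaft nose showing in its bore. The other two hubs stand in their lanes and the arm is clear. I'm handing in the job.

```bash
python3 -c "
from station import ctrl
print(ctrl.finish_job())"
```

```text
the job is handed in; nothing more can be done
None
```

I handed the job in at about 12 s of robot time: the top-keyway hub is pushed home on the top-keyed shaft and looks flush with the plate in the last picture, the other two hubs stand in their lanes, and I saw no contact with the loupe, brush, pliers or tweezers; the hand-in returned no verdict.

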